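Show the amber globe bulb at full brightness on the bulb demonstrator

ROBOT

A 6-joint arm with a two-finger parallel gripper is mounted at the origin on a cart in front of the work surface, level with it; the furniture and walls round the work are solid. World frame = base frame: x ahead of the robot, y to its left, z up, the work surface at z = 0. Lengths are in m, angles in rad, forces in N, time in s.
With the tool pointing down it reaches from about 0.3 to 0.85 m from the base axis. Payload 4.2 kg.
Tool frame: the origin (TCP) lies at the centre of the arm's flange, where the gripper is bolted on; the fingertips stand 191 mm ahead of it and the grasp point (between the pads) lies 172 mm ahead of it (manip.tip_reach is the distance from the TCP to the fingertips, in m); z points along the fingers, x is the direction in which the jaws open and shut, and the axes are right-handed (so a half turn about z gives the same grasp; the last joint's range is limited). The gripper opens to 91 mm and grips with 3 to 60 N. Pads are 32 mm wide; open, the fingers measure 118 mm over their backs; the gripper's body (76 mm by 178 mm) begins 60 mm behind the grasp point.
Start: joints at [-1.25, 0.32, 1.565, -0, 1.257, -0.02], TCP at [0.192, -0.542, 0.405] pointing down, gripper open.
Joint ranges: [-3.11, 3.11], [-0.84, 2.01], [0.21, 2.61], [-1.34, 4.49], [0.05, 2.63], [-2.56, 2.56]. Speed limits (rad/s): [2.57, 2.57, 3.14, 3.14, 3.14, 3.14].

INTERFACE

Orientations are given as a unit quaternion [w, x, y, z].
In Python, from bench import manip gives the robot as it stands.
- The arm moves only by the shell command python3 -m jog 'ROWS'. ROWS is JSON, a list of rows, each a list of 7 numbers: the turn, a rotation vector about the tool's x, y, z in degrees, then the shift along the tool's x, y, z in units of 25 mm (1.0 is 25 mm), then the gripper command: -1 is shut, 1 is fully open, values between are in proportion. A call has 1 to 8 rows; each row shifts and turns the commanded pose from where the row before left it, along the tool's axes as they then stand; what a row does not reach is not made up. A row lasts 1/12 s, in which the tool goes at most 41.7 mm and 7.16 degrees, less where a joint would pass 70% of its speed; a pose out of reach is approached as far as the arm can. A call is refused whole if a number of a shift passes 1 or a number of a turn 7.16, either way. A call with a gripper value outside its range is refused whole. The fingers move at their own pace and stop on an object; the grip force is fixed at half the most. Time passes only in rows, so rows that do not move let the fingers close. It gives the time, the measured TCP pose, the force and the opening at its end, in the units of the state.
- manip.get_state(): the state, without advancing time (a new reading comes with each control period).
- manip.get_image(name): name is "scene" or "top"; returns a dict with "color" (420x560x3 uint8, red, green, blue), "range_z" (420x560 float32, m along the optical axis (not along the pixel's ray), 0 where there is no reading), "fovy" (degrees; the focal length in pixels is half the picture's height over the tangent of half this angle, whatever the lens; pixels are square), "cx", "cy" (the principal point, pixels), "extrinsics" (4x4, takes a point from world to camera coordinates). Camera axes: x right, y up, looking along -z (the intrinsics and any distortion apply to the point x, -y, -z); pixel columns grow to the right and rows downward; lengths in m; the calibration is good to about 2 mm. A picture is of the moment at which its call begins.
- manip.job_done(): hands the job in, once; it reports no verdict.
The state is a dict: "t": time; "q": joint angles; "joint_velocities": joint speeds; "tau": joint torques, N m; "ee_pos": TCP position; "tcp_rot": TCP orientation; "ft_force": force on the tool from outside, world axes, zero at the start; "moment": the same for the moment, N m; "opening": finger opening in m.
Only numpy, scipy, OpenCV 4.12 (cv2) and the standard library are available. Lean on these libraries where they do the work, as an engineer would, in place of code of your own. Each camera call takes 0.05 s, during which the arm holds its last target.

TASK

A customer wants to see the amber globe bulb fully lit: on the bulb demonstrator, turn the black selector knob from off to the click that belongs to the socket the amber globe is screwed into, and only then turn the dark red brightness knob clockwise past its first two clicks to the third. The brightness knob springs back to off when let go, so keep hold of it and finish while still holding it at the third click. Until the selector is set leave the brightness knob off, do not knock the glass bulbs, and leave the two little bottles and the balm tin beside the box where they stand.

Things in the scene. Friction and masses are not known exactly. Their poses are not given: they have to be found in the camera images.
- demonstrator: Oak box with dark grey panel, fixed, turned up to 0.25 rad. 220 mm deep (x), 250 mm wide (y), panel 56 mm up. Origin: centre of underside; x axis points away from the operator to the bulbs, y to his left. On the panel at x -62 mm: selector knob (y +62), brightness knob (y -62); at x +62 mm: white sockets at y 78, 0, -78. One, two, three cream dots at the sockets repeat at the selector's clicks.
- socket_left (a point): Centre of the top of the left socket (operator's left, one dot), 70 mm above the table.
- socket_middle (a point): Centre of the top of the middle socket (two dots), 70 mm above the table.
- socket_right (a point): Centre of the top of the right socket (three dots), 70 mm above the table.
- bulb_globe: The bulb to be shown: round globe of see-through amber glass, 68 mm across, 79 mm high, screwed upright into one of the three sockets (fixed). Origin on its axis, at the top of the socket. Which bulb is in which socket differs from time to time.
- bulb_pear: Pear-shaped bulb of clear glass, 57 mm across, 86 mm high, in another socket (fixed). Origin as for the globe.
- bulb_candle: Slim candle-shaped bulb of white glass, 35 mm across, 89 mm high, in the remaining socket (fixed). Origin as for the globe.
- selector_grip: Grip bar of the selector (left knob, black): 13 mm wide, 45 mm long, 32 mm high, over an aluminium skirt 42 mm across, 5 mm high. Origin on the knob's vertical turning axis at the bar's foot, 62 mm above the table; bar top at 94 mm. Best gripped 24 mm above the origin, fingers on its two long sides. x axis along the bar to the pointed end with the cream line (pointer), z up.
- selector (a joint): Turn of the selector in rad, clockwise from above counts up. It stays in its clicks: 0 = off (starts here; open ring mark, pointer 0.90 rad left of the box's x axis), 0.45 = left socket, 0.90 = middle socket (pointer along the box's x axis), 1.35 = right socket. End stops -0.06 and 1.41. About 0.07 N m to turn.
- brightness_grip: Grip bar of the brightness knob (right knob, dark red), of the same shape, size and heights as that of the selector; origin on its vertical turning axis at the foot of the bar, 62 mm above the table, x axis along the bar to its pointed end with the cream line, z up.
- brightness (a joint): Turn of the brightness knob in rad, clockwise from above counts up. 0 = off (starts here, at its stop; ring mark, pointer 0.675 rad left of the box's x axis); clicks 0.45, 0.90, 1.35 (growing yellow dots; third = full, pointer 0.675 rad right); stop at 1.41. A spring turns it back to 0 when let go (0.06 N m at 0, 0.12 at the third click); clicks are felt (0.035 N m) but do not hold it.
- oil_amber: Small amber oil bottle, 32 mm across, 90 mm high, loose beside the right side of the box; a bystander. Origin at the centre of its underside.
- oil_red: Small red oil bottle with a black cap, 32 mm across, 90 mm high, loose beside the left side of the box, near its front; a bystander. Origin at the centre of its underside.
- balm: Round white balm tin, 69 mm across, 34 mm high, loose beside the left side of the box; a bystander. Origin at the centre of its underside.

How it is judged:
By the outcome, as a careful person would: the job done as asked, in the order asked, and still so for the second after the job is handed in, while the arm keeps its last pose, push and grip.
It also fails if it takes over 58 s, if anything falls off the work surface, if the arm or the gripper's body presses on something with over 40 N, if the wrist force passes 120 N, or if a joint passes its speed limit or range.

## Working session

There is one attempt and no reset: what is moved stays moved. The work goes in short steps, Python scripts to look and compute and a shell command to move; the robot and the scene stay as the last step left them, time stands still between calls to the robot, and variables do not carry over. Pictures are saved under pics/ and viewed, and the job is handed in when it is done.

```bash
ls; mkdir -p pics
python3 - <<'E'
from bench import manip
import cv2,numpy as np
print(manip.get_state(), manip.tip_reach)
for n in("scene","top"):
    d=manip.get_image(n)
    cv2.imwrite(f"pics/{n}0.png",d["color"][:,:,::-1])
    print(n,d["fovy"],d["cx"],d["cy"],d["extrinsics"].tolist(),[k for k in d])
    np.savez(f"{n}0.npz",**{k:v for k,v in d.items()})
E
```

```text
pics
{'t': 0.0, 'q': array([-1.25001455e+00,  3.20275032e-01,  1.56566064e+00,  8.45356739e-07,
        1.25742551e+00, -2.00072367e-02]), 'joint_velocities': array([-0.00040446, -0.00017311,  0.0027227 ,  0.00195465, -0.00053696,
        0.00287667]), 'tau': array([ 1.65425276e-04, -4.12464094e+01, -2.31966734e+01,  7.22916378e-02,
        4.55727917e-02, -1.46827874e-04]), 'ee_pos': array([ 0.19212515, -0.54176955,  0.40393683]), 'tcp_rot': array([-5.24857240e-04,  8.16770943e-01, -5.76961390e-01, -7.11652226e-04]), 'ft_force': array([0.20425439, 0.33631174, 0.37051017]), 'moment': array([0.01498911, 0.01891966, 0.01245853]), 'opening': 0.09102598388169003} 0.1908
scene 44.21440323722189 274.8667540419969 213.08422000304063 [[-0.734487455614495, -0.6784132868045174, -0.016840125653827486, 0.4018654449175733], [0.29699829664706373, -0.34366110703767794, 0.8908922804123854, -0.20681186182963343], [-0.6101804563681861, 0.649347715632179, 0.4539023627054423, -0.6263646106425287], [0.0, 0.0, 0.0, 1.0]] ['color', 'range_z', 'fovy', 'cx', 'cy', 'extrinsics']
top 48.56233114574519 277.7717646379708 203.32658040129257 [[-0.0222242536786259, -0.9994288092868687, -0.025458548973962054, 0.03768461329337104], [0.9953195190676327, -0.024514047192459695, 0.09347789285827063, -0.543044250449662], [-0.09404859122498616, -0.023261914316698083, 0.9952958082052382, -0.9399794052393063], [0.0, 0.0, 0.0, 1.0]] ['color', 'range_z', 'fovy', 'cx', 'cy', 'extrinsics']
```

View pics/scene0.png

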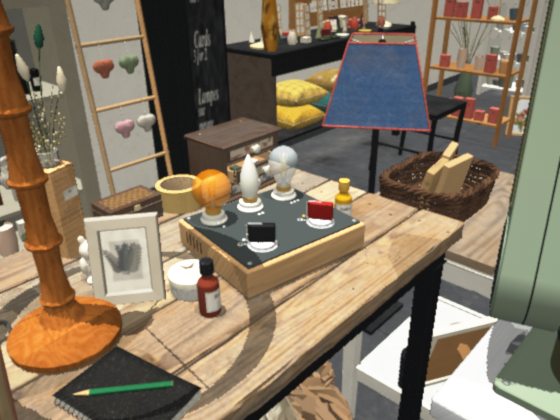

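View pics/top0.png

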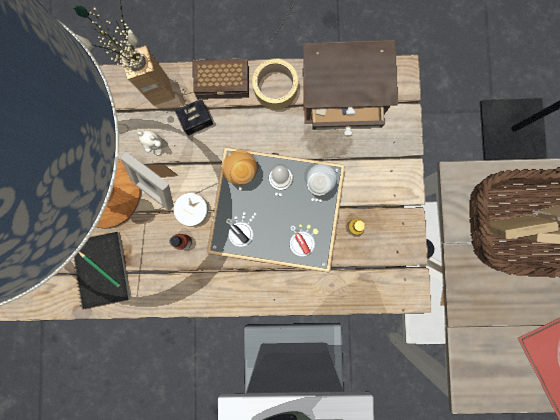

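The amber globe appears in the operator's-left socket (top image, about (240,167)). The white candle is in the middle at (280,177) and the clear pear on the right at (321,178). The selector is at (240,234) and the brightness knob at (302,243). Next I'll localise these accurately.

```bash
cat > h.py <<'E'
import numpy as np,cv2
def load(n): return dict(np.load(n))
def cloud(d):
    H,W=d["range_z"].shape; f=H/2/np.tan(np.radians(float(d["fovy"]))/2)
    v,u=np.mgrid[:H,:W]; z=d["range_z"]
    c=np.stack([(u-d["cx"])/f*z,-(v-d["cy"])/f*z,-z],-1)
    E=d["extrinsics"]; return (c-E[:3,3])@E[:3,:3]
def proj(d,p):
    f=d["range_z"].shape[0]/2/np.tan(np.radians(float(d["fovy"]))/2)
    E=d["extrinsics"]; c=np.atleast_2d(p)@E[:3,:3].T+E[:3,3]
    return np.stack([d["cx"]+f*c[:,0]/-c[:,2], d["cy"]-f*c[:,1]/-c[:,2]],-1)
def pw(x,y,z,bx,by,th): return np.array([bx+np.cos(th)*x-np.sin(th)*y,by+np.sin(th)*x+np.cos(th)*y,z])
E
python3 - <<'E'
from h import *
for n in("top0.npz","scene0.npz"):
    d=load(n);P=cloud(d)
    ok=d["range_z"]>0
    m=ok&(abs(P[...,2]-.056)<.006)&(P[...,0]>.25)&(P[...,0]<.7)&(abs(P[...,1])<.2)
    k,lab,st,ce=cv2.connectedComponentsWithStats(m.astype(np.uint8))
    i=1+np.argmax(st[1:,4]); q=P[lab==i]
    r=cv2.minAreaRect((q[:,:2]*1000).astype(np.float32)); print(n,r,np.median(q[:,2]))
    for lo,hi in((.085,.10),):
        m=ok&(P[...,2]>lo)&(P[...,2]<hi)&(abs(P[...,1])<.2)&(P[...,0]>.25)&(P[...,0]<.47)
        k,lab,st,ce=cv2.connectedComponentsWithStats(m.astype(np.uint8))
        for i in range(1,k):
            if st[i,4]>15:
                q=P[lab==i];print(ce[i],st[i,4],q.mean(0),cv2.minAreaRect((q[:,:2]*1000).astype(np.float32)))
    m=ok&(abs(P[...,2])<.004)
    print("table z",np.median(P[ok&(abs(P[...,2])<.03)][:,2]))
d=load("top0.npz")
c=d["color"][135:285,195:385,::-1];cv2.imwrite("pics/z0.png",cv2.resize(c,None,fx=4,fy=4,interpolation=cv2.INTER_CUBIC))
d=load("scene0.npz")
c=d["color"][140:330,160:370,::-1];cv2.imwrite("pics/z1.png",cv2.resize(c,None,fx=3.1,fy=3.1,interpolation=cv2.INTER_CUBIC))
E
```

```text
top0.npz ((530.9495849609375, 29.52496337890625), (248.4348602294922, 218.92770385742188), 79.85376739501953) 0.05509488069123744
[302.66666667 245.125     ] 120 [ 0.45604953 -0.02241584  0.09280476] ((457.0947570800781, -22.158916473388672), (36.205482482910156, 12.768498420715332), 29.349090576171875)
[243.47368421 240.89473684] 19 [0.46667536 0.09092725 0.0919393 ] ((465.53289794921875, 91.00324249267578), (13.164215087890625, 5.758969783782959), 88.88031005859375)
table z -0.00063182256990976
scene0.npz ((529.0901489257812, 32.299705505371094), (243.25254821777344, 213.9268798828125), 80.00129699707031) 0.05388172443235414
[321.61538462 204.4       ] 130 [ 0.45487346 -0.01901134  0.08968044] ((456.719970703125, -20.503021240234375), (37.03827667236328, 13.682071685791016), 32.345252990722656)
[270.72093023 226.65116279] 43 [0.46644529 0.09469967 0.08934536] ((466.3129577636719, 94.25566101074219), (14.191971778869629, 8.078248977661133), 73.93743896484375)
table z -0.0013294253967541907
```

View pics/z0.png

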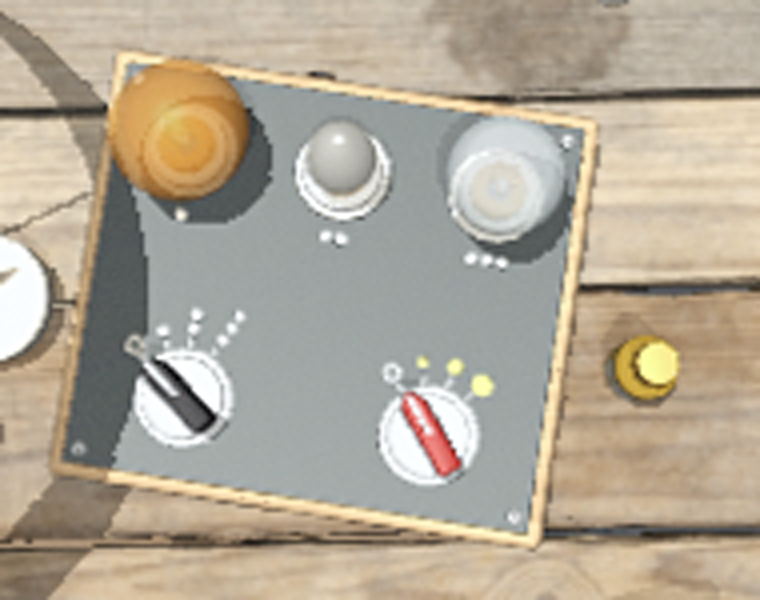

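View pics/z1.png

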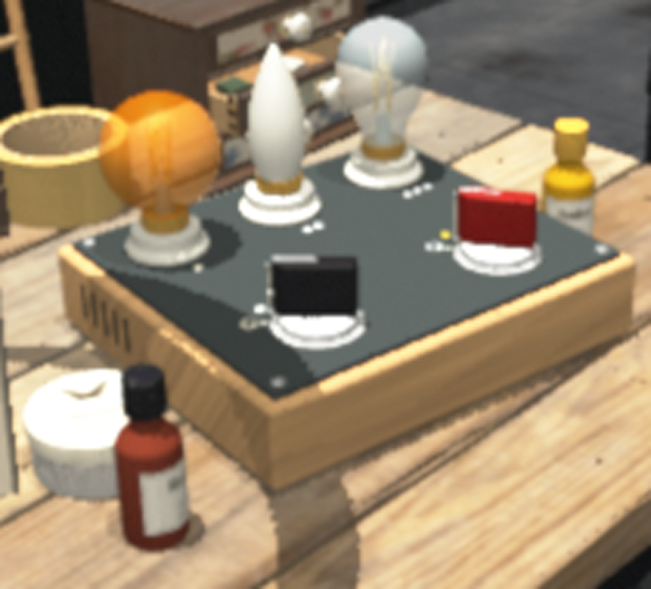

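Run:
```python
from h import *
d=load("top0.npz");f=210/np.tan(np.radians(float(d["fovy"]))/2)
E=d["extrinsics"]
def ray(u,v,z):
    r=np.array([(u-d["cx"])/f,-(v-d["cy"])/f,-1])@E[:3,:3]; o=-E[:3,:3].T@E[:3,3]
    return o+r*(z-o[2])/r[2]
print("sel",ray(240.75,234.25,.0605),"bri",ray(302.5,243.75,.0605))
for n,u,v in(("fl",55,469),("fr",540,544),("bl",121,54),("br",597,122)): print(n,ray(195+u/4,135+v/4,.056))
P=cloud(d);m=(d["range_z"]>0)&(P[...,2]>.3)
q=P[m];print("high",len(q),q.min(0),q.max(0))
for y0 in np.arange(-.6,.8,.1):
    s=q[(q[:,1]>y0)&(q[:,1]<y0+.1)]
    if len(s):print(round(y0,2),len(s),s.min(0),s.max(0))
# overlay
for n in("top0","scene0"):
    d=load(n+".npz");im=d["color"][:,:,::-1].copy();im=cv2.resize(im,None,fx=3,fy=3)
    B=(.530,.0305,-.177)
    pts=[pw(-.062,.062,.094,*B),pw(-.062,-.062,.094,*B)]+[pw(sx*.11,sy*.125,.056,*B) for sx in(-1,1) for sy in(-1,1)]+[pw(.062,y,.07,*B) for y in(.078,0,-.078)]
    for k,a in((0,.9),(1,.675)):
        s=(-.062,.062,-.062)[k:k+2]
        for t in(-.0225,.0225): pts.append(pw(s[0] if 0 else -.062+t*np.cos(a),(.062,-.062)[k]+t*np.sin(a),.094,*B))
    for p in proj(d,np.array(pts)): cv2.drawMarker(im,tuple(int(round(x)) for x in (p*3+1)),(255,0,255),0,10,1)
    im=im[400:870,570:1170] if n=="top0" else im[430:960,470:1120]
    cv2.imwrite(f"pics/ov_{n}.png",im)
```

```text
sel [0.48047353 0.09926806 0.0605    ] bri [ 0.45887364 -0.02306502  0.0605    ]
fl [0.44618295 0.1643343  0.056     ]
fr [ 0.40402209 -0.07603739  0.056     ]
bl [0.6557987  0.12882143 0.056     ]
br [ 0.61428478 -0.11161381  0.056     ]
high 27687 [0.39433096 0.20029161 0.30002315] [0.82809337 0.33455506 0.67887262]
0.2 27308 [0.40949645 0.20029161 0.30002315] [0.82316556 0.29997981 0.67887262]
0.3 379 [0.39433096 0.30004549 0.30065044] [0.82809337 0.33455506 0.50891816]
```

View pics/ov_top0.png

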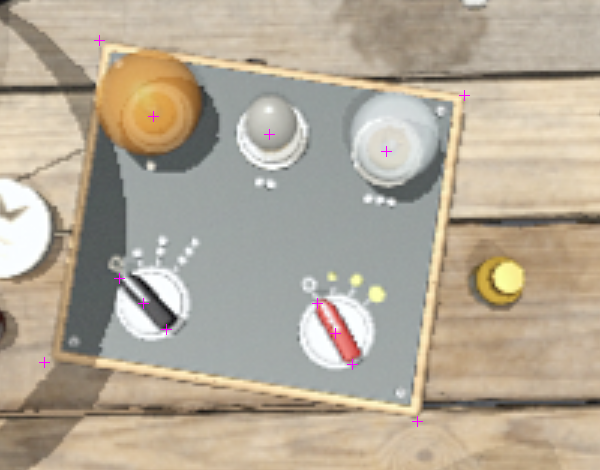

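View pics/ov_scene0.png

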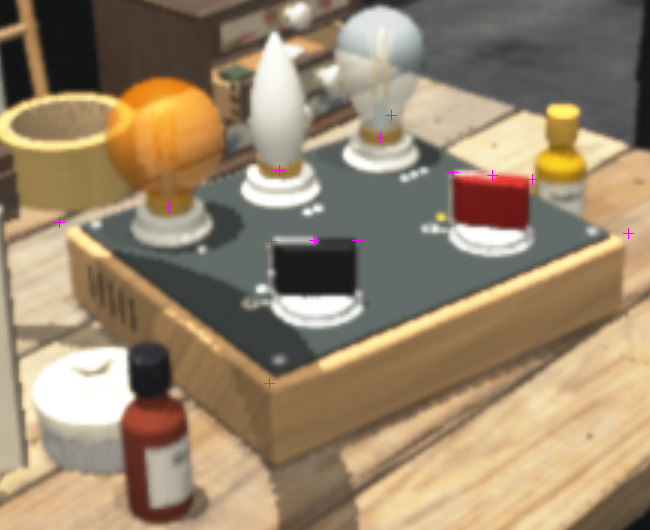

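Run:
```python
from h import *
d=load("top0.npz");P=cloud(d);ok=d["range_z"]>0
for z0 in np.arange(.06,.72,.04):
    m=ok&(P[...,2]>z0)&(P[...,2]<z0+.04)&(P[...,1]>.13)&(P[...,0]>.2)&(P[...,0]<.85)
    q=P[m]
    if len(q):
        i=q[:,1].argmin();print(round(z0,2),len(q),"min y at",q[i].round(3),"x",q[:,0].min().round(3),q[:,0].max().round(3))
for u,v in((20,150),(80,150),(110,150),(60,60),(60,240),(117,150)):print(u,v,P[v,u].round(3))
print(d["range_z"][ok].min())
```

```text
0.06 924 min y at [0.512 0.14  0.062] x 0.46 0.828
0.1 981 min y at [0.575 0.227 0.131] x 0.559 0.828
0.14 652 min y at [0.782 0.245 0.165] x 0.767 0.83
0.18 336 min y at [0.792 0.251 0.206] x 0.767 0.823
0.22 274 min y at [0.78  0.251 0.25 ] x 0.759 0.819
0.26 258 min y at [0.777 0.231 0.3  ] x 0.767 0.834
0.3 321 min y at [0.778 0.231 0.305] x 0.754 0.828
0.34 24 min y at [0.76  0.295 0.34 ] x 0.76 0.766
0.42 1255 min y at [0.579 0.2   0.456] x 0.394 0.736
0.46 3620 min y at [0.59  0.202 0.491] x 0.398 0.71
0.5 4326 min y at [0.585 0.202 0.537] x 0.409 0.71
0.54 5117 min y at [0.572 0.201 0.579] x 0.425 0.708
0.58 5726 min y at [0.584 0.201 0.598] x 0.445 0.686
0.62 5647 min y at [0.575 0.201 0.657] x 0.473 0.664
0.66 1651 min y at [0.574 0.2   0.679] x 0.52 0.641
20 150 [0.532 0.208 0.639]
80 150 [0.552 0.205 0.544]
110 150 [0.567 0.204 0.471]
60 60 [0.629 0.209 0.579]
60 240 [0.465 0.24  0.511]
117 150 [0.57  0.201 0.458]
0.3229603
```

```bash
python3 -m jog '[[0,0,-7,0,0,0,0.2],[0,0,-7,0,0,0,0.2],[0,0,-7,0,0,0,0.2],[0,0,-0.9,0,0,0,0.2],[0,0,0,-0.45,-1,0.1,0.2],[0,0,0,-0.45,-1,0.1,0.2],[0,0,0,-0.45,-1,0.1,0.2],[0,0,0,-0.45,-1,0.1,0.2]]'; python3 -m jog '[[0,0,0,-0.45,-1,0.1,0.2],[0,0,0,-0.45,-1,0.1,0.2],[0,0,0,-0.45,-1,0.1,0.2],[0,0,0,-0.45,-1,0.1,0.2],[0,0,0,-0.45,-1,0.1,0.2],[0,0,0,-0.45,-1,0.1,0.2],[0,0,0,-0.45,-1,0.1,0.2],[0,0,0,-0.45,-1,0.1,0.2]]'
```

```text
t: 0.77
ee_pos: [0.2376, -0.4409, 0.3943]
tcp_rot: [-0.0, 0.911, -0.413, -0.0]
ft_force: [1.0, 0.2, 0.4]
opening: 0.0547
t: 1.43
ee_pos: [0.328, -0.2409, 0.3746]
tcp_rot: [-0.0, 0.911, -0.413, -0.0]
ft_force: [0.5, 0.3, 0.0]
opening: 0.0547
```

```bash
python3 -m jog '[[0,0,0,-0.45,-1,0.1,0.2],[0,0,0,-0.45,-1,0.1,0.2],[0,0,0,-0.45,-1,0.1,0.2],[0,0,0,-0.45,-1,0.1,0.2],[0,0,0,-0.45,-1,0.1,0.2],[0,0,0,-0.45,-1,0.1,0.2],[0,0,0,-0.45,-1,0.1,0.2],[0,0,0,-0.45,-1,0.1,0.2]]'; python3 -m jog '[[0,0,0,-0.45,-1,0.1,0.2],[0,0,0,-0.45,-1,0.1,0.2],[0,0,0,-0.45,-1,0.1,0.2],[0,0,0,-0.45,-1,0.1,0.2],[0,0,0,-0.4,-0.8,0,0.2],[0,0,0,0,0,0,0.2],[0,0,0,0,0,0,0.2]]'
python3 - <<'E'
from bench import manip
import cv2,numpy as np
s=manip.get_state();print(s['ee_pos'],s['tcp_rot'],s['q'],s['ft_force'])
for n in("scene","top"):
    d=manip.get_image(n);cv2.imwrite(f"pics/{n}1.png",d["color"][:,:,::-1]);np.savez(f"{n}1.npz",**d)
E
```

```text
t: 2.1
ee_pos: [0.4184, -0.041, 0.3546]
tcp_rot: [0.0, 0.911, -0.413, 0.0]
ft_force: [0.6, 0.1, -0.2]
opening: 0.0546
t: 2.68
ee_pos: [0.4719, 0.0789, 0.3444]
tcp_rot: [0.0, 0.912, -0.411, -0.0]
ft_force: [-0.2, -0.9, -0.7]
opening: 0.0548
[0.47189979 0.07894301 0.34435671] [ 4.36187376e-04  9.11574049e-01 -4.11135589e-01 -3.01427954e-04] [ 1.41840161e-01  2.19485530e-01  1.87021143e+00 -4.75908152e-04
  1.05287221e+00  9.89475017e-01] [-0.17166871 -0.85533788 -0.68396669]
```

View pics/scene1.png

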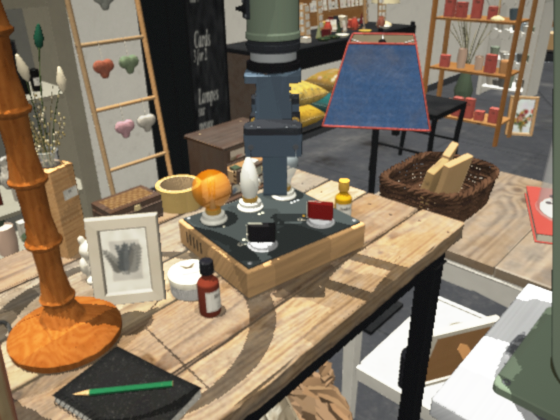

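View pics/top1.png

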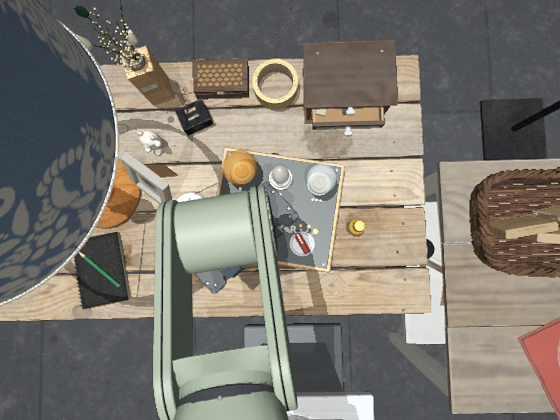

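Run:
```python
from h import *
a=load("top0.npz");b=load("top1.npz");P=cloud(b);ok=(b["range_z"]>0)&(abs(a["range_z"]-b["range_z"])>.02)&(P[...,2]>.1)
for z0 in np.arange(.1,.8,.05):
    q=P[ok&(P[...,2]>z0)&(P[...,2]<z0+.05)]
    if len(q)>5:
        i=np.argsort(q[:,1])[-3]; j=np.argsort(q[:,0])[-3];print(round(z0,2),len(q),"maxy",q[i].round(3),"maxx",q[j].round(3))
b=load("scene1.npz");a=load("scene0.npz");P=cloud(b);ok=(b["range_z"]>0)&(abs(a["range_z"]-b["range_z"])>.02)&(P[...,2]>.1)
print("scene")
for z0 in np.arange(.1,.8,.05):
    q=P[ok&(P[...,2]>z0)&(P[...,2]<z0+.05)&(P[...,1]>-.2)]
    if len(q)>5:
        i=np.argsort(q[:,1])[-3]; j=np.argsort(q[:,0])[-3];print(round(z0,2),len(q),"maxy",q[i].round(3),"maxx",q[j].round(3))
```

```text
0.1 34 maxy [0.775 0.272 0.115] maxx [ 0.828 -0.116  0.128]
0.2 43 maxy [0.39  0.113 0.234] maxx [ 0.492 -0.004  0.247]
0.25 1270 maxy [0.415 0.148 0.275] maxx [0.554 0.04  0.273]
0.3 157 maxy [0.782 0.233 0.319] maxx [0.779 0.238 0.319]
0.45 528 maxy [0.454 0.25  0.457] maxx [0.632 0.21  0.457]
0.5 9232 maxy [0.452 0.251 0.503] maxx [0.586 0.203 0.511]
0.55 8200 maxy [0.474 0.234 0.557] maxx [0.642 0.214 0.572]
0.6 5321 maxy [0.494 0.222 0.627] maxx [0.627 0.209 0.65 ]
0.65 11 maxy [0.531 0.207 0.659] maxx [0.577 0.201 0.671]
scene
0.1 358 maxy [0.612 0.3   0.133] maxx [0.77  0.285 0.115]
0.15 1137 maxy [0.57  0.41  0.172] maxx [0.577 0.411 0.174]
0.2 1544 maxy [0.555 0.4   0.235] maxx [0.569 0.407 0.223]
0.25 2804 maxy [0.565 0.39  0.275] maxx [0.585 0.411 0.257]
0.3 2471 maxy [0.815 0.253 0.303] maxx [0.562 0.399 0.327]
0.35 2596 maxy [0.824 0.242 0.351] maxx [0.564 0.387 0.389]
0.4 1378 maxy [0.099 0.164 0.428] maxx [0.495 0.122 0.407]
```

```bash
python3 -m jog '[[0,0,0,-0.22,-0.4,0.3,0.2],[0,0,0,-0.22,-0.41,0.5,0.2],[0,0,0,0,0,0.5,0.2],[0,0,0,0,0,0.2,0.2],[0,0,0,0,0,0,0.2],[0,0,0,0,0,0,0.2]]'
python3 - <<'E'
from bench import manip
import cv2,numpy as np
s=manip.get_state();print(s['ee_pos'],s['tcp_rot'],s['q'],s['ft_force'])
for n in("scene",):
    d=manip.get_image(n);np.savez(f"{n}2.npz",**d)
    cv2.imwrite(f"pics/{n}2.png",cv2.resize(d["color"][130:300,170:370,::-1],None,fx=3.5,fy=3.5,interpolation=cv2.INTER_CUBIC))
E
```

```text
t: 3.28
ee_pos: [0.4797, 0.0995, 0.3071]
tcp_rot: [0.0, 0.911, -0.412, -0.0]
ft_force: [-0.2, -0.3, 0.1]
opening: 0.0549
[0.47966027 0.09954607 0.30710644] [ 2.05870776e-04  9.11275249e-01 -4.11797687e-01 -2.06571179e-04] [ 1.81183020e-01  2.75679496e-01  1.89976590e+00 -1.25547435e-04
  9.66721316e-01  1.03010620e+00] [-0.21018641 -0.32840196  0.06237115]
```

View pics/scene2.png

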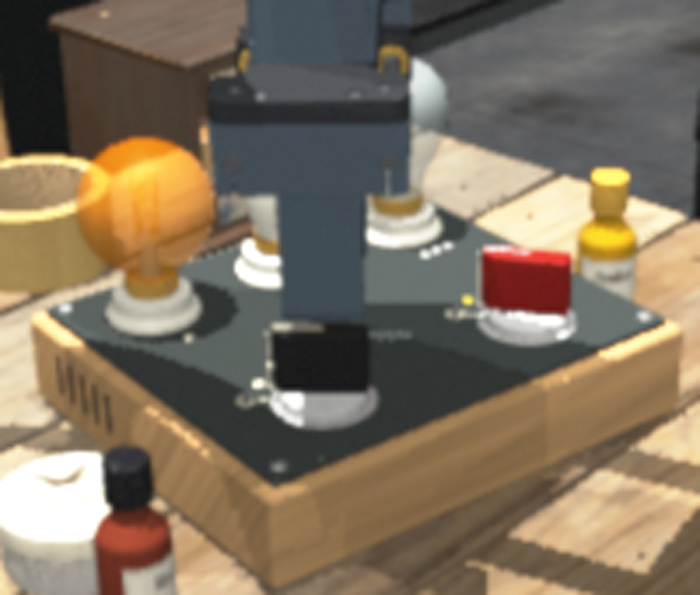

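Run:
```python
from h import *
a=np.radians(-48.6);x=np.array([np.cos(a),np.sin(a),0]);y=np.array([np.sin(a),-np.cos(a),0])
t=np.array([.4797,.0995,0])
for n in("scene2.npz",):
    d=load(n);P=cloud(d)-t; X=P@x;Y=P@y
    for nm,lo,hi in(("bar",.07,.088),("finger",.125,.145)):
        m=(d["range_z"]>0)&(P[...,2]>lo)&(P[...,2]<hi)&(abs(X)<.06)&(abs(Y)<.035)
        print(nm,m.sum(),"jaw",np.percentile(X[m],[10,50,90]).round(4),"along",np.percentile(Y[m],[2,50,98]).round(4))
d=load("top0.npz");P=cloud(d)-t;X=P@x;Y=P@y
m=(d["range_z"]>0)&(P[...,2]>.082)&(P[...,2]<.1)&(abs(X)<.06)&(abs(Y)<.035)
print(m.sum(),X[m].mean(),Y[m].mean(),X[m].min(),X[m].max())
```

```text
bar 297 jaw [-0.0077 -0.0061 -0.0034] along [-0.0263 -0.0039  0.018 ]
finger 304 jaw [-0.04   -0.0382 -0.0358] along [-0.0157  0.0024  0.0183]
152 4.1783355290694945e-05 -0.0016206132476613646 -0.00680721167300034 0.006305769540836662
```

```bash
python3 -m jog '[[0,0,0,0,-0.1,0.5,0.2],[0,0,0,0,0,0.5,0.2],[0,0,0,0,0,0.5,0.2],[0,0,0,0,0,0.4,0.2],[0,0,0,0,0,0,0.2],[0,0,0,0,0,0,0.2]]'
```

```text
t: 3.83
ee_pos: [0.4817, 0.1014, 0.2601]
tcp_rot: [-0.0, 0.911, -0.412, 0.0]
ft_force: [0.4, -0.4, -0.0]
opening: 0.0548
```

```bash
python3 -m jog '[[0,0,0,0,0,0.05,-0.3],[0,0,0,0,0,0,-0.6],[0,0,0,0,0,0,-1],[0,0,0,0,0,0,-1],[0,0,0,0,0,0,-1],[0,0,0,0,0,0,-1]]'; python3 -c "
from bench import manip;s=manip.get_state();print(s['ee_pos'],s['ft_force'],s['moment'],s['opening'])"
```

```text
t: 4.33
ee_pos: [0.4816, 0.1015, 0.2587]
tcp_rot: [-0.0, 0.911, -0.411, 0.0]
ft_force: [-0.8, 0.1, -0.5]
opening: 0.0176
[0.48161195 0.10154003 0.25866639] [-0.82833822  0.12561353 -0.48072706] [-0.05484745 -0.00765861 -0.02601749] 0.017561013055457347
```

```bash
python3 -m jog '[[0,0,0,0,0,0,-1],[0,0,0,0,0,0,-1],[0,0,0,0,0,0,-1]]'; python3 -c "
from bench import manip;s=manip.get_state();print(s['ee_pos'],s['ft_force'],s['moment'],s['opening'])"
```

```text
t: 4.58
ee_pos: [0.4821, 0.101, 0.2587]
tcp_rot: [0.0, 0.912, -0.411, 0.001]
ft_force: [2.7, -5.7, 0.1]
opening: 0.0125
[0.48208539 0.10103711 0.25866499] [ 2.71211739 -5.71742158  0.07228686] [-0.85857418 -0.43088509  0.00259131] 0.01252556609612775
```

```bash
python3 -m jog '[[0,0,5,0,0,0,-1],[0,0,5,0,0,0,-1],[0,0,5,0,0,0,-1],[0,0,5,0,0,0,-1],[0,0,5.8,0,0,0,-1],[0,0,0,0,0,0,-1],[0,0,0,0,0,0,-1],[0,0,0,0,0,0,-1]]'; python3 -c "
from bench import manip;import numpy as np
s=manip.get_state();q=s['tcp_rot'];print(s['ee_pos'],s['ft_force'],s['moment'],s['opening'],np.degrees(2*np.arctan2(q[2],q[1])))"
```

```text
t: 5.25
ee_pos: [0.4821, 0.101, 0.2587]
tcp_rot: [0.0, 0.797, -0.604, 0.001]
ft_force: [2.5, -4.6, -1.0]
opening: 0.0129
[0.48210056 0.10101429 0.25867793] [ 2.49822513 -4.58664591 -0.95517835] [-0.90026377 -0.41856063  0.03550528] 0.012908410033776475 -74.3403999866746
```

```bash
python3 -m jog '[[0,0,0,0,0,0,0.2],[0,0,0,0,0,0,0.2],[0,0,0,0,0,0,0.2],[0,0,0,0,0,0,0.2],[0,0,0,0,0,-0.6,0.2],[0,0,0,0,0,-1,0.2],[0,0,0,0,0,-1,0.2],[0,0,0,0,0,-0.4,0.2]]'; python3 -m jog '[[0,0,-3,-0.1,1,0,0.2],[0,0,-3,-0.1,1,0,0.2],[0,0,-3,-0.1,1,0,0.2],[0,0,-3,-0.1,1,0,0.2],[0,0,0,0,0,0,0.2],[0,0,0,0,0,0,0.2]]'
python3 - <<'E'
from bench import manip
import cv2,numpy as np
s=manip.get_state();q=s['tcp_rot'];print(s['ee_pos'],s['ft_force'],s['opening'],np.degrees(2*np.arctan2(q[2],q[1])))
for n in("scene","top"):
    d=manip.get_image(n);np.savez(f"{n}3.npz",**d)
    c=d["color"][130:300,170:370,::-1] if n=="scene" else d["color"][135:285,195:385,::-1]
    cv2.imwrite(f"pics/{n}3.png",cv2.resize(c,None,fx=3.5,fy=3.5,interpolation=cv2.INTER_CUBIC))
E
```

```text
t: 5.92
ee_pos: [0.4822, 0.1019, 0.3363]
tcp_rot: [-0.002, 0.797, -0.604, 0.002]
ft_force: [1.0, 0.6, -0.6]
opening: 0.0547
t: 6.42
ee_pos: [0.3834, 0.0764, 0.3333]
tcp_rot: [0.0, 0.855, -0.518, -0.0]
ft_force: [0.1, 0.4, 0.4]
opening: 0.0548
[0.38335156 0.07638857 0.33325537] [0.11454238 0.40246293 0.36878053] 0.05478021087040913 -62.41658526491698
```

View pics/scene3.png

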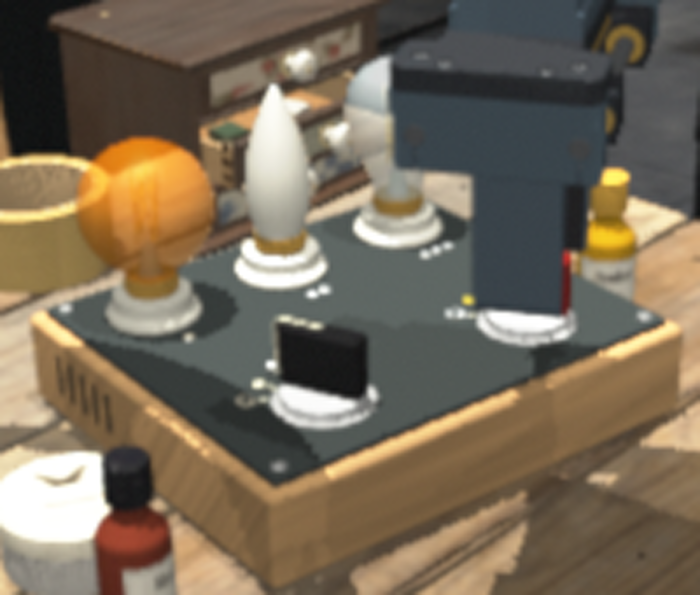

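View pics/top3.png

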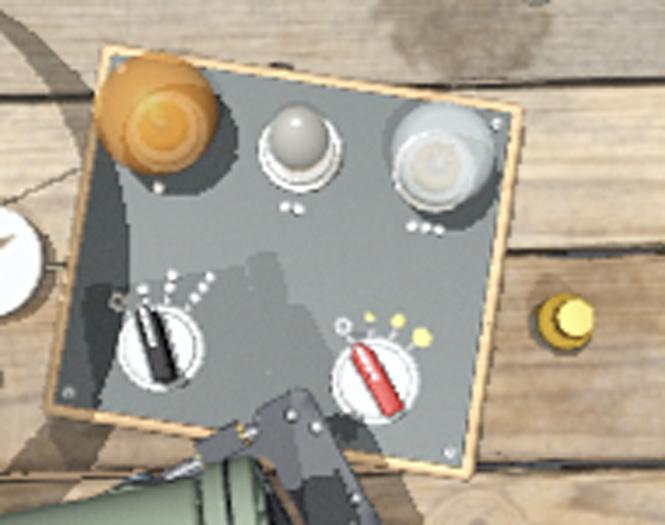

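Run:
```python
from h import *
for n in("top0.npz","top3.npz","scene0.npz","scene3.npz"):
    d=load(n);P=cloud(d)
    # dark pixels near bar top
    for nm,c in(("sel",(.4815,.1005)),("bri",(.4585,-.022))):
        m=(d["range_z"]>0)&(P[...,2]>.075)&(P[...,2]<.105)&(np.hypot(P[...,0]-c[0],P[...,1]-c[1])<.03)
        q=P[m][:,:2]
        if len(q)<20: print(n,nm,len(q));continue
        w,v=np.linalg.eigh(np.cov(q.T));a=np.degrees(np.arctan2(v[1,1],v[0,1]));print(n,nm,len(q),q.mean(0).round(4),((a+90)%180-90).round(1),cv2.minAreaRect((q*1000).astype(np.float32)))
```

```text
top0.npz sel 154 [0.4809 0.1004] 41.6 ((482.3621826171875, 102.2174072265625), (45.60557556152344, 13.064289093017578), 41.092323303222656)
top0.npz bri 150 [ 0.4597 -0.0207] 28.8 ((460.28814697265625, -20.515583038330078), (43.40530776977539, 12.941399574279785), 28.615468978881836)
top3.npz sel 162 [0.4812 0.1003] 16.1 ((482.89202880859375, 101.55978393554688), (45.810089111328125, 13.2020263671875), 15.222027778625488)
top3.npz bri 151 [ 0.4598 -0.0206] 28.9 ((460.27142333984375, -20.491146087646484), (43.50318908691406, 12.887803077697754), 28.925315856933594)
scene0.npz sel 354 [0.4791 0.1052] 39.6 ((480.8857727050781, 104.43013000488281), (44.800621032714844, 14.345474243164062), 41.92778778076172)
scene0.npz bri 299 [ 0.458  -0.0165] 27.5 ((459.9197692871094, -18.327627182006836), (45.64020538330078, 14.699502944946289), 29.479938507080078)
scene3.npz sel 335 [0.4782 0.1044] 17.3 ((482.30816650390625, 102.46136474609375), (46.62371063232422, 14.200743675231934), 15.02824878692627)
scene3.npz bri 26 [ 0.4401 -0.0265] -66.7 ((441.2255554199219, -27.737468719482422), (3.547081232070923, 10.635608673095703), 37.94587707519531)
```

```bash
python3 -m jog '[[0,0,-1.1,0,0,0,0.2],[0,0,0,0.98,-0.17,0,0.2],[0,0,0,0.98,-0.17,0,0.2],[0,0,0,0.98,-0.17,0,0.2],[0,0,0,0.97,-0.17,0,0.2],[0,0,0,0.97,-0.16,0.3,0.2],[0,0,0,0,0,0,0.2],[0,0,0,0,0,0,0.2]]'
python3 - <<'E'
from bench import manip
import numpy as np
s=manip.get_state();q=s['tcp_rot'];print(s['ee_pos'],s['q'],np.degrees(2*np.arctan2(q[2],q[1])))
d=manip.get_image("scene");np.savez("scene4.npz",**d)
import cv2
cv2.imwrite("pics/scene4.png",cv2.resize(d["color"][130:300,170:370,::-1],None,fx=3.5,fy=3.5,interpolation=cv2.INTER_CUBIC))
a=np.radians(-61.3);x=np.array([np.cos(a),np.sin(a)]);y=np.array([np.sin(a),-np.cos(a)])
D=np.array([.4602,-.0205])-s['ee_pos'][:2];print(D@x/.025,D@y/.025,(s['ee_pos'][2]-.2585)/.025)
E
```

```text
t: 7.18
ee_pos: [0.4626, -0.021, 0.3252]
tcp_rot: [0.0, 0.86, -0.51, -0.001]
ft_force: [-0.3, 0.4, -0.0]
opening: 0.0546
[ 0.46255305 -0.02097043  0.32519284] [-7.01914141e-02  2.16437233e-01  1.93028475e+00  1.79287510e-04
  9.96347767e-01  1.00059191e+00] -61.35695333649859
-0.06170508374338172 0.07352210832737083 2.667713601529851
```

View pics/scene4.png

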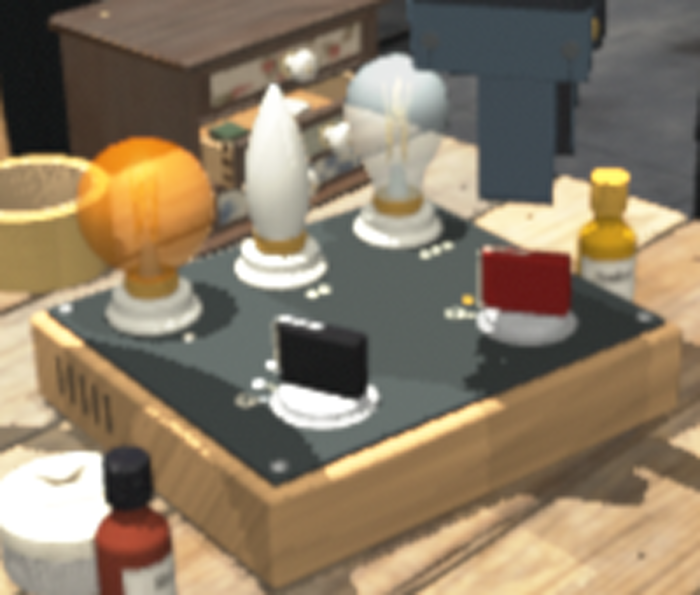

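```bash
python3 -m jog '[[0,0,0,-0.06,0.07,0.5,0.2],[0,0,0,0,0,0.6,0.2],[0,0,0,0,0,0.5,0.2],[0,0,0,0,0,0.5,0.2],[0,0,0,0,0,0.5,0.2],[0,0,0,0,0,0,0.2],[0,0,0,0,0,0,0.2]]'
python3 - <<'E'
from bench import manip
import numpy as np
from h import *
s=manip.get_state();print(s['ee_pos'],s['ft_force'])
d=manip.get_image("scene");np.savez("scene5.npz",**d)
cv2.imwrite("pics/scene5.png",cv2.resize(d["color"][130:300,170:370,::-1],None,fx=3.5,fy=3.5,interpolation=cv2.INTER_CUBIC))
E
```

```text
t: 7.82
ee_pos: [0.4589, -0.0191, 0.2609]
tcp_rot: [0.0, 0.861, -0.509, -0.001]
ft_force: [-0.1, -0.3, 0.4]
opening: 0.0548
[ 0.45887537 -0.01914318  0.26087239] [-0.08900662 -0.25190203  0.40125425]
```

View pics/scene5.png

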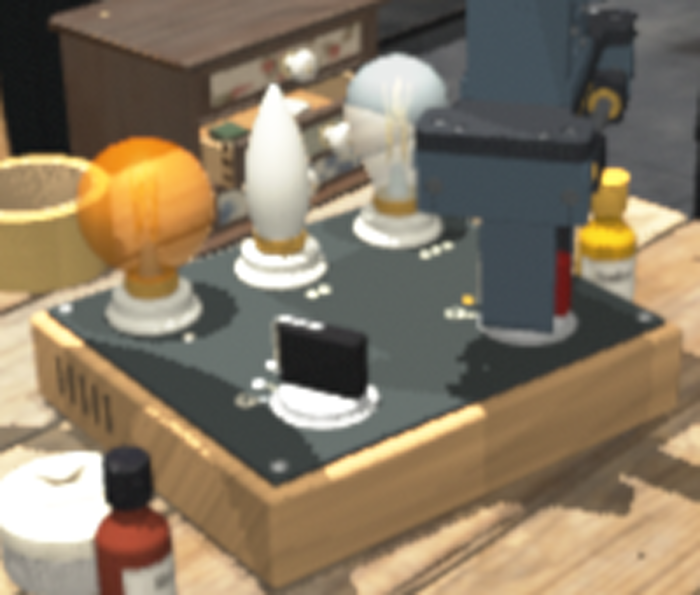

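```bash
python3 -m jog '[[0,0,0,0.06,0,0.08,0.2],[0,0,0,0,0,0,-0.3],[0,0,0,0,0,0,-0.6],[0,0,0,0,0,0,-1],[0,0,0,0,0,0,-1],[0,0,0,0,0,0,-1],[0,0,0,0,0,0,-1],[0,0,0,0,0,0,-1]]'; python3 -m jog '[[0,0,0,0,0,0,-1],[0,0,0,0,0,0,-1]]';python3 -c "
from bench import manip;import numpy as np
s=manip.get_state();q=s['tcp_rot'];print(s['ee_pos'],s['ft_force'],s['moment'],s['opening'],np.degrees(2*np.arctan2(q[2],q[1])))"
```

```text
t: 8.53
ee_pos: [0.4601, -0.0215, 0.2591]
tcp_rot: [0.0, 0.861, -0.509, 0.001]
ft_force: [-0.8, -0.2, 1.1]
opening: 0.013
t: 8.7
ee_pos: [0.4601, -0.0215, 0.2591]
tcp_rot: [0.0, 0.86, -0.51, 0.0]
ft_force: [0.1, -3.3, -0.1]
opening: 0.0127
[ 0.4601187  -0.02151229  0.25905575] [ 0.09083565 -3.28645343 -0.13217335] [-0.5591283  -0.06710667 -0.20283124] 0.01269965928447796 -61.2733521892899
```

```bash
python3 -m jog '[[0,0,3,0,0,0,-1],[0,0,5,0,0,0,-1],[0,0,5,0,0,0,-1],[0,0,5,0,0,0,-1],[0,0,5,0,0,0,-1],[0,0,5,0,0,0,-1],[0,0,5,0,0,0,-1],[0,0,5,0,0,0,-1]]'; python3 -m jog '[[0,0,5,0,0,0,-1],[0,0,5,0,0,0,-1],[0,0,5,0,0,0,-1],[0,0,5,0,0,0,-1],[0,0,5,0,0,0,-1],[0,0,0,0,0,0,-1],[0,0,0,0,0,0,-1]]';python3 -c "
from bench import manip;import numpy as np
s=manip.get_state();q=s['tcp_rot'];print(s['ee_pos'],s['q'][5],s['ft_force'],s['moment'],s['opening'],np.degrees(2*np.arctan2(q[2],q[1])))"
```

```text
t: 9.37
ee_pos: [0.4601, -0.0213, 0.2591]
tcp_rot: [0.0, -0.646, 0.763, -0.0]
ft_force: [1.1, -1.6, 0.8]
opening: 0.0133
t: 9.95
ee_pos: [0.4601, -0.0211, 0.2591]
tcp_rot: [0.0, -0.469, 0.883, -0.0]
ft_force: [1.1, -1.3, 0.5]
opening: 0.0127
[ 0.46011853 -0.02111964  0.25906699] 2.0955731114060687 [ 1.14185311 -1.31901416  0.51277581] [-0.09153971 -0.17417587  0.08065405] 0.012714624379677233 235.87449574706602
```

```bash
python3 -m jog '[[0,0,4,0,0,0,-1],[0,0,4,0,0,0,-1],[0,0,4,0,0,0,-1],[0,0,2.5,0,0,0,-1],[0,0,0,0,0,0,-1],[0,0,0,0,0,0,-1],[0,0,0,0,0,0,-1]]'
python3 - <<'E'
from bench import manip
import numpy as np
from h import *
s=manip.get_state();q=s['tcp_rot'];print(s['ee_pos'],s['q'][5],s['ft_force'],s['moment'],s['opening'],np.degrees(2*np.arctan2(q[2],q[1])))
for n in("scene","top"):
    d=manip.get_image(n);np.savez(f"{n}6.npz",**d)
    c=d["color"][130:300,170:370,::-1] if n=="scene" else d["color"][135:285,195:385,::-1]
    cv2.imwrite(f"pics/{n}6.png",cv2.resize(c,None,fx=3.5,fy=3.5,interpolation=cv2.INTER_CUBIC))
E
```

```text
t: 10.53
ee_pos: [0.4602, -0.0211, 0.259]
tcp_rot: [0.0, -0.353, 0.936, -0.0]
ft_force: [1.9, 0.6, -0.8]
opening: 0.0128
[ 0.46016719 -0.02107263  0.25904825] 2.3492838772862195 [ 1.94579666  0.62929283 -0.75971322] [ 0.14189272 -0.3019651   0.16546582] 0.012803065774218435 221.32966442938894
```

View pics/scene6.png

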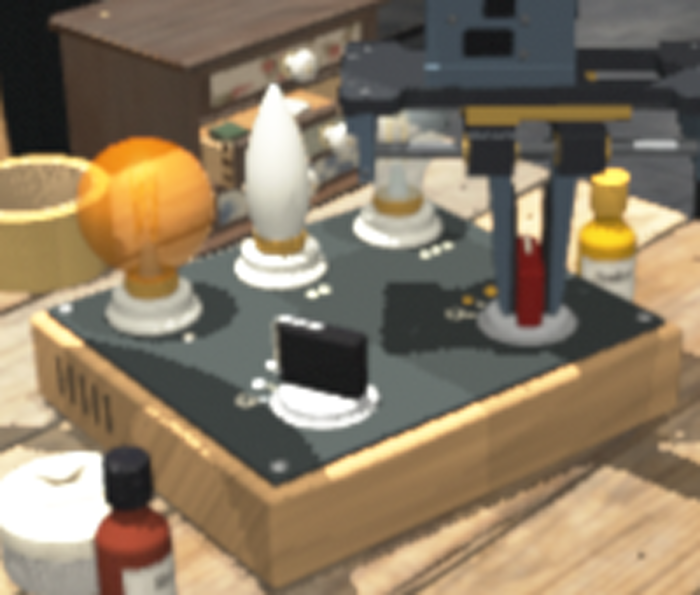

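View pics/top6.png

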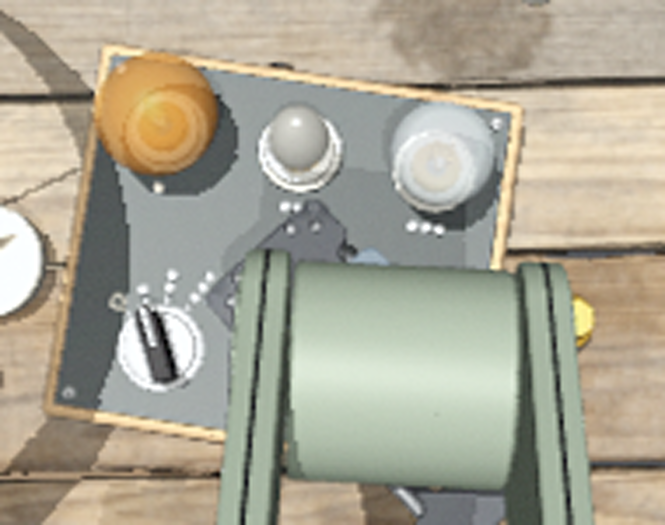

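```bash
python3 - <<'E'
from h import *
d=load("scene6.npz");P=cloud(d);c=d["color"].astype(int)
m=(c[...,0]>70)&(c[...,0]>2.5*c[...,1])&(c[...,0]>2.5*c[...,2])&(np.hypot(P[...,0]-.46,P[...,1]+.021)<.04)&(P[...,2]>.06)&(P[...,2]<.11)
q=P[m];top=q[q[:,2]>.088];end=q[(q[:,2]<.086)]
print(len(q),len(top),len(end),top[:,:2].mean(0),end[:,:2].mean(0),q[:,:2].min(0),q[:,:2].max(0))
w,v=np.linalg.eigh(np.cov(top[:,:2].T));print(np.degrees(np.arctan2(v[1,1],v[0,1])),w)
e=end[:,:2].mean(0)-np.array([.4600,-.0185]);print("end dir deg",np.degrees(np.arctan2(e[1],e[0])),np.linalg.norm(e))
E
python3 -m jog '[[0,0,0,0,0,0,-1],[0,0,0,0,0,0,-1]]'; python3 -c "
from bench import manip
print(manip.get_state()['moment'])"; python3 -m jog '[[0,0,0,0,0,0,-1],[0,0,0,0,0,0,-1]]'; python3 -c "
from bench import manip
print(manip.get_state()['moment'])"
```

```text
144 60 76 [ 0.45237817 -0.01409671] [ 0.44565866 -0.00586349] [ 0.44008975 -0.03063691] [ 0.4683726  -0.00160183]
126.51838782091035 [1.27867154e-05 8.56082726e-05]
end dir deg 138.6159223442956 0.01911427950426178
t: 10.8
ee_pos: [0.4602, -0.0211, 0.2591]
tcp_rot: [0.0, -0.352, 0.936, -0.0]
ft_force: [1.9, 1.1, -0.5]
opening: 0.0125
[ 0.31150153 -0.54649748  0.14132412]
t: 10.97
ee_pos: [0.4602, -0.0211, 0.2591]
tcp_rot: [0.0, -0.352, 0.936, -0.0]
ft_force: [3.9, 1.5, -0.8]
opening: 0.0129
[ 0.38666006 -0.56435011  0.15292473]
```

```bash
python3 -c "
from bench import manip
print(manip.job_done());s=manip.get_state();print(s['t'],s['ee_pos'],s['moment'],s['opening'])"
```

```text
the job is handed in; nothing more can be done
None
the job is handed in; nothing more can be done
```

The amber globe was in the left (one-dot) socket. I turned the selector from off to the one-dot click and let go. Then I turned the brightness knob 77.4° clockwise and handed in at about 11 s of the 58 s, still gripping it at the third click.

**Selector:** images before and after show the bar turned by about 26°, against 25.8° expected, with the pointer at the one-dot mark.

**Brightness knob:**
- The tool's own angle gives 77.4° turned, against 77.3° for the third click.
- The grip was firm, at 12.8 mm opening on the 13 mm bar. The moment I was holding, about 0.15 N·m, fits the spring plus the click.
- The camera check of the final bar angle was only rough. The bar was half hidden by the fingers, and two estimates gave 127° and 139°, either side of the expected 131°. I relied on the tool angle instead.

**Other objects:** the wrist force read after each move stayed below about 7 N. The bulbs, the red bottle and the balm tin showed no change in the last pictures. The amber bottle was mostly hidden by the arm in the last top picture, but it stood unmoved in the scene picture.

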